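# Put the setup plates back in their stepped thickness rack

### The job

The brass setup plate was dropped into the middle slot of the blue rack, which is too wide for it, and has sunk in. Move it to the narrow slot and stand the pale plate from the bench in the middle slot, so that each stands upright on its slot's metal shoulders and the tops of all three plates are level. The dark plate stays in the wide slot, and the other things on the bench stay where they are.

Things in the scene. Friction and masses are not known exactly. Their poses are not given: they have to be found in the camera images.
- setup_rack: Blue-painted wooden rack fixed on the bench, to the robot's left, 92 (x) by 192 (y) by 42 mm high, yaw within 0.35 rad; origin centre of underside. Three slots along x, 68 mm long, ends 34 mm high, at y = -72, -7, +66 mm; walls between 50 and 52 mm. Each steps in at shoulders to a throat 10 mm deep. The right plate stops on the shoulders, 42 mm proud; a thinner one sinks 10 mm more, a thicker one stays out.
- narrow_seat (a point): Centre of the narrow slot at the height of its two aluminium shoulders, 20 mm above the bench, 22 mm below the rack's top. The slot is 12 mm wide above the shoulders, 6 mm below them; its side lips are rounded (6 mm radius). One brass dot(s) mark it on the rack's front end. x runs along the slot, y across it towards the wider slots, z up.
- middle_seat (a point): Centre of the middle slot at the height of its two aluminium shoulders, 20 mm above the bench, 22 mm below the rack's top. The slot is 18 mm wide above the shoulders, 13 mm below them; its side lips are rounded (6 mm radius). Two brass dot(s) mark it on the rack's front end. x runs along the slot, y across it towards the wider slots, z up.
- wide_seat (a point): Centre of the wide slot at the height of its two aluminium shoulders, 20 mm above the bench, 22 mm below the rack's top. The slot is 24 mm wide above the shoulders, 18 mm below them; its side lips are rounded (6 mm radius). Three brass dot(s) mark it on the rack's front end. x runs along the slot, y across it towards the wider slots, z up.
- brass_plate_center (a point): Brass setup plate, a solid bar 10 mm thick (its y), 60 mm long (its x) and 64 mm high (its z), yellow metal, with one thin black mark(s) across its top. The point is its centre, 32 mm above its lower edge. About 0.18 kg. It starts upright in the middle slot, sunk to the throat's floor: 32 mm of it stands above the rack.
- pale_plate_center (a point): Pale setup plate, a solid bar 16 mm thick (its y), 60 mm long (its x) and 64 mm high (its z), bright aluminium, with two thin black mark(s) across its top. The point is its centre, 32 mm above its lower edge. About 0.17 kg. It starts standing upright on the bench to the robot's right, turned by up to 0.7 rad from pointing straight ahead.
- dark_plate_center (a point): Dark setup plate, a solid bar 22 mm thick (its y), 60 mm long (its x) and 64 mm high (its z), dark steel grey, with three thin black mark(s) across its top. The point is its centre, 32 mm above its lower edge. About 0.24 kg. It starts, and stays, in the wide slot, standing on its shoulders.
- brass_plate: The brass plate; origin at the centre of its lower edge, 32 mm below its centre point.
- pale_plate: The pale plate; origin at the centre of its lower edge.
- dark_plate: The dark plate; origin at the centre of its lower edge.
- grey_stone: Bystander: small grey dressing stone, 31x45 mm, 14 mm high, flat on the bench behind the standing pale plate; origin at the centre of its underside.
- bench_stone: Bystander: pale grey whetstone, 63x150 mm, 32 mm high, flat behind the fixed brown drawer chest; origin at the centre of its underside. The chest stands straight ahead of the robot between rack and pale plate (x 0.22 to 0.47 m, y -0.14 to 0.18 m, up to 150 mm high): carry things over it.
- oil_bottle: Bystander: slim bottle, 36 mm across, 132 mm high, standing behind and to the right of the drawer chest; origin at the centre of its underside.
- dowel: Bystander: short brown wooden rod, 23 mm across, 85 mm long, lying at the back, right of the drawer chest; origin on its underside at mid-length. Above it, along the whole back, hangs a fixed wall cabinet: front edge at x = 0.59 m, underside 0.265 m above the bench; keep the wrist in front of it.

How it is judged:
By the outcome, as a careful person would: the job done as asked, in the order asked, and still so for the second after the job is handed in, with the robot touching nothing.
It also fails if it takes over 61 s, if anything falls off the work surface, if the arm or the gripper's body presses on something with over 40 N, if the wrist force passes 120 N, or if a joint passes its speed limit or range.

### The arm

A 7-joint arm with a two-finger parallel gripper is mounted at the origin on the work surface; the furniture and walls round the work are solid. World frame = base frame: x ahead of the robot, y to its left, z up, the work surface at z = 0. Lengths are in mm, angles in rad, forces in N, time in s.
With the tool pointing down it reaches from about 400 to 750 mm from the base axis. Payload 19.5 kg.
Tool frame: the origin (TCP) lies at the very end of the fingers, on their centre line; the grasp point (between the pads) lies 19 mm behind it (bot.hold_point_z is the distance from the TCP to the grasp point, in mm); z points along the fingers, y is the direction in which the jaws open and shut (so a half turn about z gives the same grasp; the last joint's range is limited). The gripper opens to 85 mm and grips with 20 to 120 N. Pads are 22 mm wide; open, the fingers measure 114 mm over their backs; the gripper's body (76 mm by 85 mm) begins 54 mm behind the grasp point. The pads swing forward as they close: fully open they stand 13 mm farther back than shut.
Start: joints at [-1.234, 0.707, -0.028, 1.485, 0.022, 0.951, -0.075], TCP at [212.624, 534.215, 231.268] pointing down, gripper open.
Joint ranges: [-2.71, 2.71], [-0.32, 2.16], [-1.57, 1.52], [0, 2.45], [-1.46, 4.6], [0, 2.02], [-2.83, 2.83]. Speed limits (rad/s): [1.89, 1.89, 2.57, 2.57, 3.01, 3.01, 3.01].

### API

Orientations are given as a unit quaternion [w, x, y, z].
In Python, from rig import get_obs, cams, workorder, bot gives the robot as it stands.
- The arm moves only by the tool arm_command, never from a script. Its argument "commands" is a list of rows, each an object of numbers: "x", "y", "z": the shift along the tool's x, y, z in mm; "turn": the turn about the tool's z in rad. A call has 1 to 8 rows; each row shifts and turns the commanded pose from where the row before left it, along the tool's axes as they then stand; what a row does not reach is not made up. A row lasts 1/12 s, in which the tool goes at most 41.7 mm and 7.16 degrees, less where a joint would pass 70% of its speed; a pose out of reach is approached as far as the arm can. A call with a gripper value outside its range is refused whole. "gripper" is the opening, from 0 (shut) to 1 (fully open), set as the call begins (left out, the last holds). The fingers move at their own pace and stop on an object; "grip_force" is the grip in N (left out, the last holds). Time passes only in rows, so rows that do not move let the fingers close. It gives the time, the measured TCP pose, the force and the opening at its end, in the units of the state.
- get_obs(): the state, without advancing time (a new reading comes with each control period).
- cams.get_image(name): name is "scene" or "top"; returns the picture (420x560x3 uint8, blue, green, red); there is no depth.
- cams.calibration(name): a dict with "fx", "fy", "cx", "cy" (pixels), "R" (3x3) and "t" (3): a world point X has camera coordinates R X + t. Camera axes: x right, y down, z forward; pixel columns grow to the right and rows downward; lengths in mm; the calibration is good to about 2 mm. A picture is of the moment at which its call begins. calibration takes no time and is no camera call.
- workorder.close_job(): hands the job in, once; it reports no verdict.
The state is a dict: "time_s": time; "joint_positions": joint angles; "joint_velocities": joint speeds; "joint_torque": joint torques, N m; "tcp_pos": TCP position; "tool_rot": TCP orientation; "force": force on the tool from outside, world axes, zero at the start; "moment": the same for the moment, N m; "opening": finger opening in mm.
Only numpy, scipy, OpenCV 4.12 (cv2) and the standard library are available. Lean on these libraries where they do the work, as an engineer would, in place of code of your own. Each camera call takes 0.05 s, during which the arm holds its last target.

## Working session

There is one attempt and no reset: what is moved stays moved. The work goes in short steps, Python scripts to look and compute and a tool call to move; the robot and the scene stay as the last step left them, time stands still between calls to the robot, and variables do not carry over. Pictures are saved under pics/ and viewed, and the job is handed in when it is done.

Besides the shell and the picture viewer there is one more tool, called after ">>>" as name([rows], argument=value, ...), one row to a line, values as JSON. arm_command: Moves the arm, as the interface text tells. Its arguments: {"type":"object","properties":{"commands":{"type":"array","items":{"type":"object","properties":{"x":{"type":"number"},"y":{"type":"number"},"z":{"type":"number"},"turn":{"type":"number"}}}},"gripper":{"type":"number"},"grip_force":{"type":"number"}},"required":["commands"]}

```bash
ls; mkdir -p pics
python3 - <<'E'
from rig import get_obs,cams,bot
import cv2
o=get_obs();print(o)
print(bot.hold_point_z)
for n in("scene","top"):
    cv2.imwrite(f"pics/{n}0.png",cams.get_image(n))
    print(n,cams.calibration(n))
E
```

```text
pics
{'time_s': 0.0, 'joint_positions': array([-1.23372003,  0.70708634, -0.02758469,  1.48497645,  0.02202443,
        0.95086419, -0.07553657]), 'joint_velocities': array([ 0.00239427, -0.00155282, -0.0013516 , -0.00133414, -0.00190399,
        0.00183651, -0.00126997]), 'joint_torque': array([ 3.71437600e-04, -8.83210230e+01,  1.23473950e+00, -2.36180502e+01,
        1.69333635e-02,  6.31939227e-03, -3.13393258e-07]), 'tcp_pos': array([212.55630623, 534.00983018, 230.84262642]), 'tool_rot': array([-6.15447202e-05,  1.88281184e-01,  9.82115029e-01, -5.12100358e-04]), 'force': array([-0.10385888, -0.08944617, -0.55766648]), 'moment': array([-0.01794863,  0.02729634,  0.03036636]), 'opening': 85.30903673894429}
18.700000000000003
scene {'fx': 408.91167441311086, 'fy': 408.91167441311086, 'cx': 282.7706257242294, 'cy': 209.0970408582152, 'R': array([[ 0.78455694, -0.61949889, -0.02629715],
       [-0.279186  , -0.31506722, -0.90707653],
       [ 0.55364753,  0.71899498, -0.42014359]]), 't': array([-401.74241287,  192.81412356,  925.67709906])}
top {'fx': 467.14239587038105, 'fy': 467.14239587038105, 'cx': 281.90242815580757, 'cy': 204.5834101258501, 'R': array([[-0.01569939, -0.99975329,  0.01571294],
       [-0.98337046,  0.01259465, -0.18117371],
       [ 0.18093111, -0.01829596, -0.98332558]]), 't': array([ -24.52769733,  501.7440366 , 1309.66972757])}
```

View pics/scene0.png

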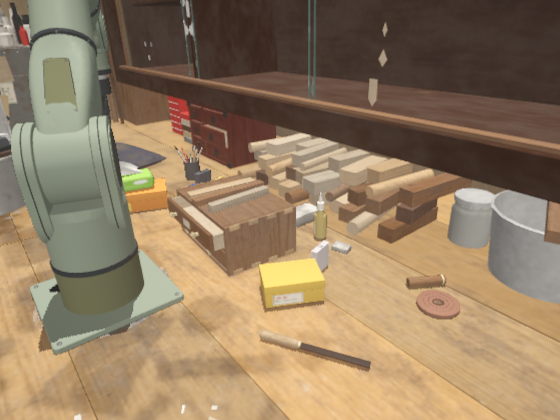

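View pics/top0.png

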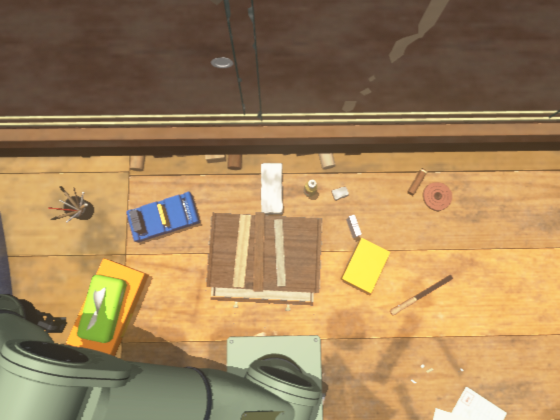

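Run:
```python
import cv2
im=cv2.imread("pics/top0.png")
a=cv2.resize(im[180:255,115:215],None,fx=7,fy=7,interpolation=cv2.INTER_CUBIC)
cv2.imwrite("pics/rack_z.png",a)
b=cv2.resize(im[170:300,290:400],None,fx=4.5,fy=4.5,interpolation=cv2.INTER_CUBIC)
cv2.imwrite("pics/pale_z.png",b)
s=cv2.imread("pics/scene0.png")
cv2.imwrite("pics/sc_z.png",cv2.resize(s[190:320,240:370],None,fx=4.5,fy=4.5,interpolation=cv2.INTER_CUBIC))
```

```text
(no output)
```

View pics/rack_z.png

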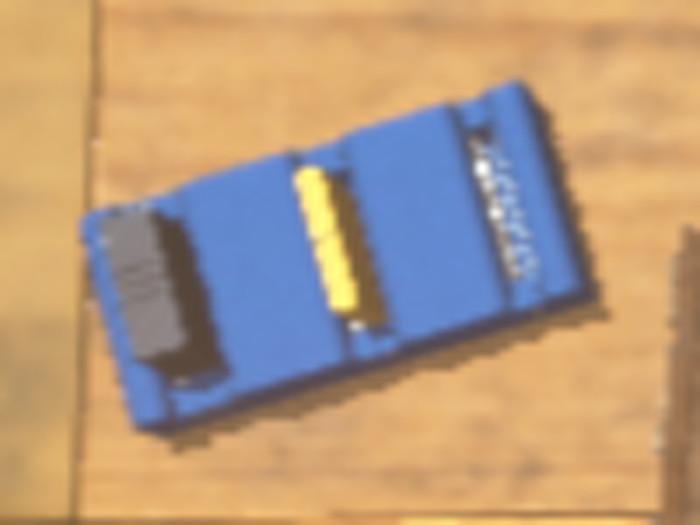

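View pics/pale_z.png

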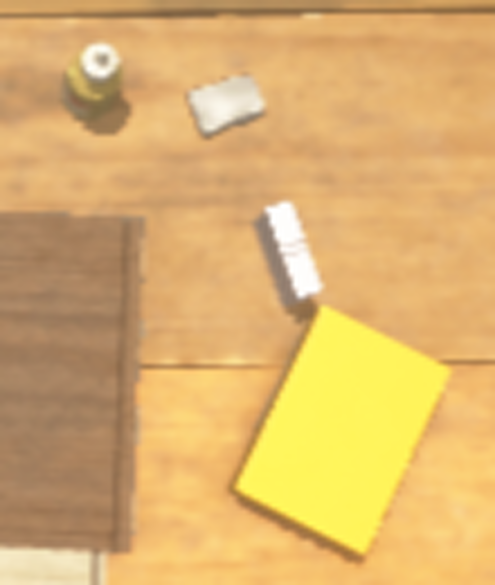

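View pics/sc_z.png

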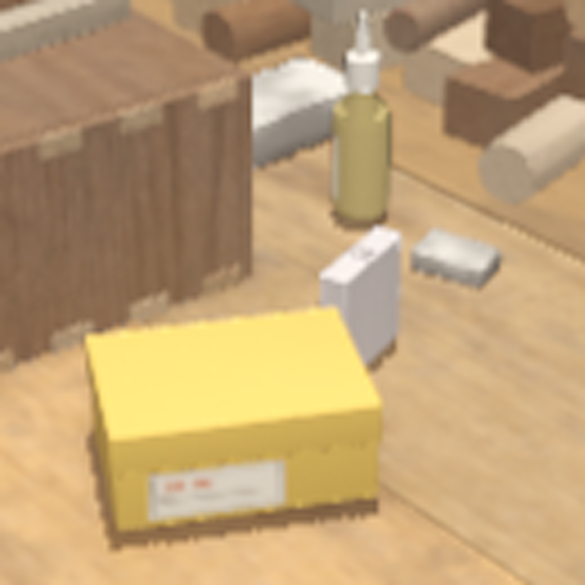

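```bash
cat > h.py <<'E'
import numpy as np, cv2
from rig import get_obs,cams,bot,workorder
def ray(n,uv,z):
    c=cams.calibration(n);R=np.array(c["R"]);t=np.array(c["t"])
    uv=np.atleast_2d(np.array(uv,float))
    d=np.c_[(uv[:,0]-c["cx"])/c["fx"],(uv[:,1]-c["cy"])/c["fy"],np.ones(len(uv))]@R
    C=-R.T@t
    return C+d*((z-C[2])/d[:,2])[:,None]
def proj(n,X):
    c=cams.calibration(n);p=np.atleast_2d(X)@np.array(c["R"]).T+np.array(c["t"])
    return np.c_[c["fx"]*p[:,0]/p[:,2]+c["cx"],c["fy"]*p[:,1]/p[:,2]+c["cy"]]
def rect(n,mask,z):
    cs,_=cv2.findContours(mask.astype(np.uint8),cv2.RETR_EXTERNAL,cv2.CHAIN_APPROX_NONE)
    c=max(cs,key=cv2.contourArea)[:,0,:]
    P=ray(n,c,z)[:,:2].astype(np.float32)
    (x,y),(w,h),a=cv2.minAreaRect(P)
    if w<h: a+=90; w,h=h,w
    # a: direction of long axis in world (deg)
    return (x,y),(w,h),(a+90)%180-90,c
def mom(n,mask,z):
    v,u=np.nonzero(mask);P=ray(n,np.c_[u,v],z)[:,:2]
    m=P.mean(0);e,V=np.linalg.eigh(np.cov(P.T));d=V[:,1];d=d*np.sign(d[0])
    return m,np.sqrt(12*e[::-1]),np.arctan2(d[1],d[0]),len(u)
E
python3 - <<'E'
from h import *
c=cams.calibration("top");print("C",-np.array(c["R"]).T@c["t"])
im=cv2.imread("pics/top0.png");hsv=cv2.cvtColor(im,cv2.COLOR_BGR2HSV)
for p in [(150,215),(185,205),(155,235),(160,215),(133,222),(138,225),(191,215),(352,220),(355,228),(365,260),(186,222)]: print(p,hsv[p[1],p[0]])
roi=np.zeros(im.shape[:2],bool);roi[180:255,115:215]=1
H,S,V=[hsv[...,i].astype(int) for i in range(3)]
blue=roi&(H>100)&(H<125)&(S>100)&(V>150)
print("rack",rect("top",blue,42)[:3])
br=roi&(H>18)&(H<32)&(S>130)&(V>190)
br[:,:150]=0;br[:, 175:]=0;br[:190]=0
n,l,s,_=cv2.connectedComponentsWithStats(br.astype(np.uint8))
print(s)
k=1+np.argmax(s[1:,4])
print("brass",mom("top",l==k,74),rect("top",l==k,74)[:3])
roi[:]=0;roi[205:245,340:370]=1
pa=roi&(S<60)&(V>190)
print("pale",mom("top",pa,64),rect("top",pa,64)[:3])
roi[:]=0;roi[205:238,125:150]=1
da=roi&(S<60)&(V<150)&(V>70)
print("dark",mom("top",da,84),rect("top",da,84)[:3])
E
```

```text
C [ 256.05519274   -6.87927778 1379.11997133]
(150, 215) [109 132 206]
(185, 205) [111  51 206]
(155, 235) [145  34  89]
(160, 215) [ 24 110 242]
(133, 222) [  3  19 132]
(138, 225) [  3  16 142]
(191, 215) [110 119 195]
(352, 220) [ 20   3 254]
(355, 228) [ 20   3 254]
(365, 260) [ 28 165 255]
(186, 222) [111 116 172]
rack ((482.3370056152344, 286.3560485839844), (90.1355209350586, 65.13945007324219), 17.10512924194336)
[[     0      0    560    420 235174]
 [   160    205      6     19     24]
 [   173    254      2      1      2]]
brass (array([474.13653722, 305.34197731]), array([57.40913501,  3.4589452 ]), np.float64(0.29335945865239677), 24) ((473.8149108886719, 305.22198486328125), (53.925506591796875, 3.174365997314453), 16.566858291625977)
pale (array([ 436.44491428, -238.089529  ]), array([61.15335565, 17.53499986]), np.float64(0.3057602107488529), 131) ((436.29595947265625, -238.24362182617188), (61.13869857788086, 17.64901351928711), 17.13564109802246)
dark (array([451.95438481, 374.95759214]), array([72.96691931, 32.11603391]), np.float64(0.42110862819495826), 222) ((450.5018615722656, 371.7268981933594), (76.74137115478516, 33.01359176635742), 18.1145076751709)
```

```bash
cat > m.py <<'E'
from h import *
import sys
def rackfit(im):
    hsv=cv2.cvtColor(im,cv2.COLOR_BGR2HSV);H,S,V=[hsv[...,i].astype(int) for i in range(3)]
    roi=np.zeros(im.shape[:2],bool);roi[180:255,115:215]=1
    blue=roi&(H>100)&(H<125)&(S>80)&(V>165)
    v,u=np.nonzero(blue)
    hull=cv2.convexHull(np.c_[u,v].astype(np.float32))[:,0]
    P=ray("top",hull,42)[:,:2].astype(np.float32)
    return cv2.minAreaRect(P),blue,(H,S,V)
if __name__=="__main__":
    im=cv2.imread("pics/top0.png")
    r,b,(H,S,V)=rackfit(im);print(r)
    print(V[195:245:1,190].tolist());print(S[195:245,190].tolist())
    for v in range(200,228,3): print(v,[tuple(im[v,u]) [0] for u in range(152,175)],'|',[H[v,u] for u in range(152,175)])
E
python3 m.py
```

```text
((473.5885314941406, 316.39697265625), (91.05191802978516, 185.19708251953125), 16.972774505615234)
[125, 142, 156, 167, 179, 188, 193, 199, 204, 207, 207, 207, 207, 203, 201, 201, 196, 192, 203, 186, 211, 208, 212, 204, 200, 205, 205, 205, 175, 106, 90, 125, 143, 158, 223, 228, 228, 229, 230, 230, 229, 226, 225, 226, 229, 229, 230, 230, 222, 214]
[84, 102, 111, 119, 124, 128, 129, 132, 134, 134, 134, 136, 134, 133, 132, 126, 126, 113, 85, 103, 85, 93, 73, 89, 96, 124, 131, 132, 117, 46, 34, 96, 118, 124, 130, 131, 129, 128, 127, 127, 128, 126, 124, 122, 124, 125, 124, 121, 119, 120]
200 [np.uint8(116), np.uint8(119), np.uint8(121), np.uint8(122), np.uint8(119), np.uint8(119), np.uint8(121), np.uint8(127), np.uint8(147), np.uint8(161), np.uint8(181), np.uint8(186), np.uint8(189), np.uint8(201), np.uint8(208), np.uint8(208), np.uint8(208), np.uint8(208), np.uint8(208), np.uint8(207), np.uint8(207), np.uint8(208), np.uint8(208)] | [np.int64(17), np.int64(17), np.int64(17), np.int64(17), np.int64(16), np.int64(16), np.int64(16), np.int64(15), np.int64(12), np.int64(2), np.int64(122), np
[... 5679 characters left out ...]
)]
227 [np.uint8(208), np.uint8(207), np.uint8(207), np.uint8(207), np.uint8(207), np.uint8(208), np.uint8(209), np.uint8(208), np.uint8(207), np.uint8(205), np.uint8(189), np.uint8(156), np.uint8(121), np.uint8(156), np.uint8(184), np.uint8(157), np.uint8(121), np.uint8(122), np.uint8(131), np.uint8(162), np.uint8(191), np.uint8(202), np.uint8(203)] | [np.int64(110), np.int64(110), np.int64(110), np.int64(110), np.int64(110), np.int64(110), np.int64(110), np.int64(110), np.int64(110), np.int64(110), np.int64(111), np.int64(112), np.int64(118), np.int64(114), np.int64(112), np.int64(113), np.int64(117), np.int64(117), np.int64(115), np.int64(112), np.int64(110), np.int64(110), np.int64(110)]
```

Run:
```python
from m import *
im=cv2.imread("pics/top0.png")
r,b,(H,S,V)=rackfit(im)
L=[];Rr=[]
for v in range(207,223):
    g=im[v,150:172,0].astype(float);rd=im[v,150:172,2].astype(float)
    k=np.argmax(rd) # bright brass
    # red channel: blue rack R ~? 
    base=np.median(rd[:4]);pk=rd.max()
    i=k
    while rd[i]>(base+pk)/2:i-=1
    l=i+((base+pk)/2-rd[i])/(rd[i+1]-rd[i])
    j=k;lo=rd[k:k+5].min();th=(pk+lo)/2
    while rd[j]>th:j+=1
    q=j-1+(rd[j-1]-th)/(rd[j-1]-rd[j])
    L.append((150+l,v));Rr.append((150+q,v))
L=ray("top",L,74)[:,:2];Rr=ray("top",Rr,74)[:,:2]
for P in(L,Rr):
    p=np.polyfit(P[:,0],P[:,1],1);print(np.arctan(p[0]),np.polyval(p,475))
br=(H>=18)&(H<=32)&(V>185);br[:,:150]=0;br[:,172:]=0;br[:203]=0;br[228:]=0
print(mom("top",br,74),rect("top",br,74)[:3]);
for v in range(202,230): print(v,''.join('#' if x else '.' for x in br[v,150:172]))
print(im[200:230,161,2])
```

```text
0.30057638749985993 316.1778037115995
0.30033035264767405 303.82924996265444
(array([474.40606411, 309.42009388]), array([60.53370934, 11.31844007]), np.float64(0.3049448207525122), 85) ((474.8592529296875, 309.50140380859375), (58.44343948364258, 11.082165718078613), 17.28752899169922)
202 ......................
203 ......................
204 ........###...........
205 .......####...........
206 .......#####..........
207 ........####..........
208 ........####..........
209 ........#####.........
210 .........####.........
211 .........####.........
212 .........####.........
213 .........#####........
214 ..........####........
215 ..........####........
216 ..........#####.......
217 ...........####.......
218 ...........####.......
219 ...........####.......
220 ...........#####......
221 ............####......
222 ............####......
223 ............####......
224 ......................
225 ......................
226 ...............#......
227 ......................
228 ......................
229 ......................
[176 114  98 101 129 166 225 232 238 249 254 254 254 250 251 254 254 251
 248 244 222 174 143 131 107 101 101 102 102 102]
```

>>> arm_command([
  {"turn": -0.113},
  {"turn": -0.113},
  {"turn": -0.113},
  {"turn": -0.113},
  {"turn": -0.113},
  {"turn": -0.113},
  {},
], gripper=0.7, grip_force=30)

```text
validation failed for argument at $.co...
```

```bash
cat > d.py <<'E'
from h import *
from scipy.spatial.transform import Rotation as Ro
import sys
def delta(tx,ty,tz,yaw=0.30):
    o=get_obs();q=o["tool_rot"];R=Ro.from_quat([q[1],q[2],q[3],q[0]]).as_matrix()
    p=o["tcp_pos"];d=R.T@(np.array([tx,ty,tz])-p)
    ya=np.arctan2(R[1,1],R[0,1]); want=yaw+np.pi/2
    tw=-((want-ya+np.pi/2)%np.pi-np.pi/2)
    print("t",round(o["time_s"],2),"tcp",p.round(2),"open",round(o["opening"],1),"F",o["force"].round(1),"joints",o["joint_positions"].round(2))
    print("tilt",R[:,2].round(4),"tool delta",d.round(2),"dist",np.linalg.norm(d).round(1),"turn",round(tw,4))
if __name__=="__main__": delta(*map(float,sys.argv[1:]))
E
python3 d.py 474.4 309.4 130
```

```text
t 0.1 tcp [212.59 534.01 230.89] open 85.7 F [-0.1 -0.6 -0.6] joints [-1.23  0.71 -0.03  1.48  0.02  0.95 -0.08]
tilt [-3.e-04 -9.e-04 -1.e+00] tool delta [-326.31 -111.75  101.02] dist 359.4 turn -0.6789
```

>>> arm_command([
  {"turn": -0.113},
  {"turn": -0.113},
  {"turn": -0.113},
  {"turn": -0.113},
  {"turn": -0.113},
  {"turn": -0.113},
  {"z": 0},
], gripper=0.7, grip_force=30)

```text
validation failed for argument at $.co...
```

```bash
python3 d.py 474.4 309.4 130
```

```text
t 0.1 tcp [212.59 534.01 230.89] open 85.7 F [-0.1 -0.6 -0.6] joints [-1.23  0.71 -0.03  1.48  0.02  0.95 -0.08]
tilt [-3.e-04 -9.e-04 -1.e+00] tool delta [-326.31 -111.75  101.02] dist 359.4 turn -0.6789
```

Perhaps every row needs all four numbers.

>>> arm_command([
  {"x": 0,"y": 0,"z": 0,"turn": -0.113},
  {"x": 0,"y": 0,"z": 0,"turn": -0.113},
  {"x": 0,"y": 0,"z": 0,"turn": -0.113},
  {"x": 0,"y": 0,"z": 0,"turn": -0.113},
  {"x": 0,"y": 0,"z": 0,"turn": -0.113},
  {"x": 0,"y": 0,"z": 0,"turn": -0.113},
  {"x": 0,"y": 0,"z": 0,"turn": 0},
], gripper=0.7, grip_force=30)

```text
time_s: 0.68
tcp_pos: [212.8, 534.0, 231.0]
tool_rot: [-0.0, -0.152, 0.988, -0.0]
force: [-0.1, -0.3, 1.1]
opening: 59.9
```

```bash
python3 d.py 474.4 309.4 130
```

```text
t 0.68 tcp [212.78 534.02 231.01] open 59.9 F [-0.1 -0.3  1.1] joints [-1.13  0.71 -0.23  1.48  0.18  0.97  0.46]
tilt [-4.e-04 -6.e-04 -1.e+00] tool delta [-182.23 -292.72  101.03] dist 359.3 turn 0.0047
```

>>> arm_command([
  {"x": -15.2,"y": -24.4,"z": 0,"turn": 0},
  {"x": -15.2,"y": -24.4,"z": 0,"turn": 0},
  {"x": -15.2,"y": -24.4,"z": 0,"turn": 0},
  {"x": -15.2,"y": -24.4,"z": 0,"turn": 0},
  {"x": -15.2,"y": -24.4,"z": 0,"turn": 0},
  {"x": -15.2,"y": -24.4,"z": 0,"turn": 0},
  {"x": -15.2,"y": -24.4,"z": 0,"turn": 0},
  {"x": -15.2,"y": -24.4,"z": 0,"turn": 0},
])

```text
time_s: 1.35
tcp_pos: [387.3, 382.4, 231.2]
tool_rot: [-0.0, -0.147, 0.989, -0.0]
force: [1.1, 1.1, -1.1]
opening: 59.7
```

>>> arm_command([
  {"x": -15.2,"y": -24.4,"z": 5,"turn": 0},
  {"x": -15.2,"y": -24.4,"z": 5,"turn": 0},
  {"x": -15.2,"y": -24.4,"z": 5,"turn": 0},
  {"x": -15.2,"y": -24.4,"z": 5,"turn": 0},
  {"x": 0,"y": 0,"z": 30,"turn": 0},
  {"x": 0,"y": 0,"z": 30,"turn": 0},
  {"x": 0,"y": 0,"z": 0,"turn": 0},
])

```text
time_s: 1.93
tcp_pos: [471.8, 306.6, 147.0]
tool_rot: [-0.003, -0.147, 0.989, -0.002]
force: [-0.6, -0.6, -2.7]
opening: 59.7
```

```bash
python3 d.py 474.4 309.4 48
```

```text
t 1.93 tcp [471.81 306.58 146.97] open 59.7 F [-0.6 -0.6 -2.7] joints [-0.5   0.81 -0.25  1.62  0.26  0.75  0.99]
tilt [-0.0053 -0.0041 -1.    ] tool delta [-3.92  2.17 98.95] dist 99.0 turn -0.0051
```

>>> arm_command([
  {"x": 0,"y": 0,"z": 0,"turn": -0.005},
  {"x": 0,"y": 0,"z": 0,"turn": 0},
])

```text
time_s: 2.1
tcp_pos: [473.4, 308.8, 152.7]
tool_rot: [0.001, -0.151, 0.989, 0.0]
force: [0.5, -0.3, 0.3]
opening: 60.2
```

```bash
python3 - <<'E'
from h import *
im=cams.get_image("top");cv2.imwrite("pics/top1.png",im)
cv2.imwrite("pics/top1z.png",cv2.resize(im[150:270,100:260],None,fx=4.5,fy=4.5,interpolation=cv2.INTER_CUBIC))
E
python3 d.py 474.4 309.4 48
```

```text
t 2.15 tcp [473.58 308.81 152.95] open 59.7 F [0.2 0.5 0.8] joints [-0.5   0.8  -0.25  1.62  0.27  0.76  1.  ]
tilt [ 0.0016  0.001  -1.    ] tool delta [ -0.77   0.27 104.96] dist 105.0 turn 0.0035
```

View pics/top1z.png

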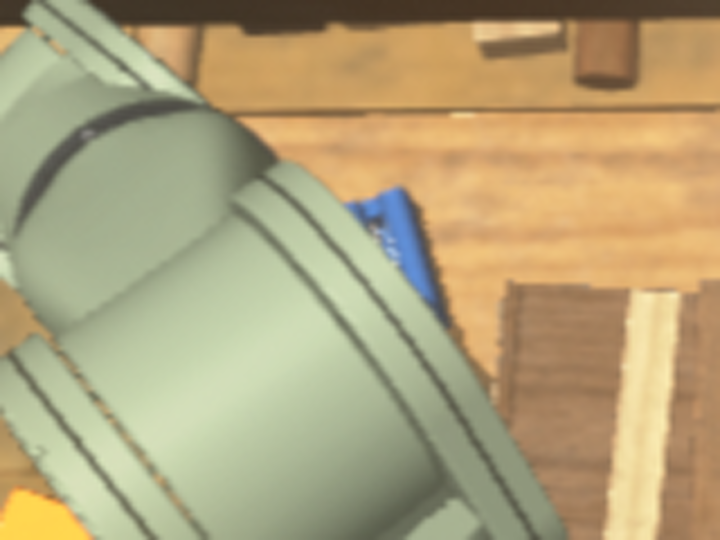

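>>> arm_command([
  {"x": -0.8,"y": 0.3,"z": 20,"turn": 0.003},
  {"x": 0,"y": 0,"z": 20,"turn": 0},
  {"x": 0,"y": 0,"z": 20,"turn": 0},
  {"x": 0,"y": 0,"z": 20,"turn": 0},
  {"x": 0,"y": 0,"z": 15,"turn": 0},
  {"x": 0,"y": 0,"z": 7,"turn": 0},
  {"x": 0,"y": 0,"z": 3,"turn": 0},
  {"x": 0,"y": 0,"z": 0,"turn": 0},
])

```text
time_s: 2.82
tcp_pos: [474.2, 309.0, 47.0]
tool_rot: [0.0, -0.15, 0.989, 0.0]
force: [0.6, -0.4, 1.5]
opening: 59.9
```

>>> arm_command([
  {"x": 0,"y": 0,"z": 0,"turn": 0},
  {"x": 0,"y": 0,"z": 0,"turn": 0},
  {"x": 0,"y": 0,"z": 0,"turn": 0},
], gripper=0.3)

```text
time_s: 3.07
tcp_pos: [474.2, 308.9, 47.1]
tool_rot: [0.0, -0.15, 0.989, 0.0]
force: [0.1, -0.4, 0.1]
opening: 26.2
```

```bash
python3 d.py 474.4 309.4 48
```

```text
t 3.07 tcp [474.21 308.9   47.1 ] open 26.2 F [ 0.1 -0.4  0.1] joints [-0.53  0.96 -0.19  1.68  0.32  0.53  0.95]
tilt [ 9.e-04  6.e-04 -1.e+00] tool delta [-0.33  0.42 -0.9 ] dist 1.0 turn 0.001
```

Close gently and watch the lateral force.

>>> arm_command([
  {"x": 0,"y": 0,"z": 0,"turn": 0},
  {"x": 0,"y": 0,"z": 0,"turn": 0},
  {"x": 0,"y": 0,"z": 0,"turn": 0},
  {"x": 0,"y": 0,"z": 0,"turn": 0},
  {"x": 0,"y": 0,"z": 0,"turn": 0},
], gripper=0.0)

```text
time_s: 3.48
tcp_pos: [474.0, 309.0, 46.7]
tool_rot: [0.0, -0.15, 0.989, 0.0]
force: [-0.2, 0.4, 6.3]
opening: 8.9
```

```bash
python3 d.py 474.4 309.4 48
```

```text
t 3.48 tcp [474.03 308.99  46.65] open 8.9 F [-0.2  0.4  6.3] joints [-0.54  0.96 -0.19  1.68  0.32  0.53  0.95]
tilt [ 5.e-04  5.e-04 -1.e+00] tool delta [-0.48  0.28 -1.35] dist 1.5 turn 0.0012
```

>>> arm_command([
  {"x": 0,"y": 0,"z": 0,"turn": 0},
  {"x": 0,"y": 0,"z": -4,"turn": 0},
  {"x": 0,"y": 0,"z": -8,"turn": 0},
  {"x": 0,"y": 0,"z": -12,"turn": 0},
  {"x": 0,"y": 0,"z": -12,"turn": 0},
  {"x": 0,"y": 0,"z": -12,"turn": 0},
  {"x": 0,"y": 0,"z": -5,"turn": 0},
  {"x": 0,"y": 0,"z": 0,"turn": 0},
], grip_force=45)

```text
time_s: 4.15
tcp_pos: [474.3, 308.8, 100.5]
tool_rot: [0.001, -0.15, 0.989, 0.0]
force: [-0.2, -0.3, -0.4]
opening: 9.1
```

```bash
python3 d.py 474.4 309.4 100
```

```text
t 4.15 tcp [474.34 308.76 100.52] open 9.1 F [-0.2 -0.3 -0.4] joints [-0.52  0.88 -0.23  1.66  0.29  0.64  0.97]
tilt [ 1.4e-03  6.0e-04 -1.0e+00] tool delta [-0.25  0.59  0.53] dist 0.8 turn 0.001
```

Run:
```python
from h import *
im=cv2.imread("pics/top0.png").astype(np.float32)
yaw=.30;ex=np.array([np.cos(yaw),np.sin(yaw),0]);ey=np.array([-np.sin(yaw),np.cos(yaw),0])
O=np.array([473.6,316.4,42.])
s=np.arange(-104,105,2.)
for x0,x1 in((38,43),(-43,-38),(-25,25)):
    acc=0
    for x in np.linspace(x0,x1,6):
        uv=proj("top",O+x*ex+s[:,None]*ey).astype(np.float32)
        acc=acc+cv2.remap(im,uv[:,0].copy(),uv[:,1].copy(),cv2.INTER_LINEAR)[:,0]
    acc=acc/6
    print(x0,x1);print(' '.join(f"{int(a)}:{int(b[0])}/{int(b[2])}" for a,b in zip(s,acc)))
sc=cams.get_image("scene");cv2.imwrite("pics/scene1.png",sc)
```

```text
38 43
-104:118/224 -102:115/216 -100:109/195 -98:107/151 -96:120/113 -94:146/95 -92:175/94 -90:194/96 -88:206/98 -86:206/99 -84:200/99 -82:190/97 -80:182/97 -78:183/100 -76:194/104 -74:199/108 -72:198/107 -70:187/104 -68:163/99 -66:145/93 -64:152/92 -62:175/94 -60:195/96 -58:205/98 -56:208/99 -54:208/100 -52:209/100 -50:210/99 -48:210/100 -46:210/100 -44:210/100 -42:209/100 -40:209/99 -38:208/99 -36:207/99 -34:207/100 -32:207/100 -30:207/99 -28:207/98 -26:207/99 -24:205/99 -22:200/98 -20:190/97 -18:183/98 -16:184/101 -14:192/105 -12:199/106 -10:201/106 -8:200/107 -6:194/114 -4:189/124 -2:176/129 0:159/130 2:142/118 4:156/110 6:177/99 8:195/98 10:204/98 12:207/99 14:207/99 16:207/99 18:208/99 20:209/99 22:209/100 24:209/99 26:208/99 28:208/99 30:207/99 32:206/100 34:205/100 36:205/99 38:206/99 40:206/99 42:205/99 44:205/99 46:203/99 48:198/99 50:190/99 52:187/101 54:189/103 56:195/105 58:193/105 60:182/104 62:164/105 64:152/120 66:149/133 68:151/142 70:147/138 72:146/139 74:143/138 76:136/134 78:133/130 80:133/130 82:138/131 84:146/128 86:159/121 88:178/108 90:186/106 92:180/117 94:15
[... 1667 characters left out ...]
 -26:208/98 -24:207/98 -22:200/97 -20:183/97 -18:155/97 -16:111/104 -14:79/111 -12:63/119 -10:62/127 -8:71/157 -6:89/209 -4:109/234 -2:120/243 0:122/242 2:127/234 4:144/202 6:168/144 8:191/112 10:203/100 12:206/99 14:206/99 16:206/99 18:206/99 20:207/100 22:207/100 24:206/100 26:206/100 28:206/100 30:205/99 32:205/99 34:205/99 36:206/100 38:206/100 40:206/100 42:206/100 44:206/100 46:203/99 48:195/98 50:172/94 52:131/90 54:90/86 56:65/86 58:60/86 60:60/87 62:63/89 64:79/100 66:98/114 68:113/127 70:116/130 72:116/129 74:115/129 76:116/129 78:120/129 80:125/130 82:132/129 84:141/127 86:155/122 88:174/110 90:185/104 92:180/108 94:154/132 96:125/164 98:105/191 100:103/201 102:102/204 104:101/204
```

View pics/scene1.png

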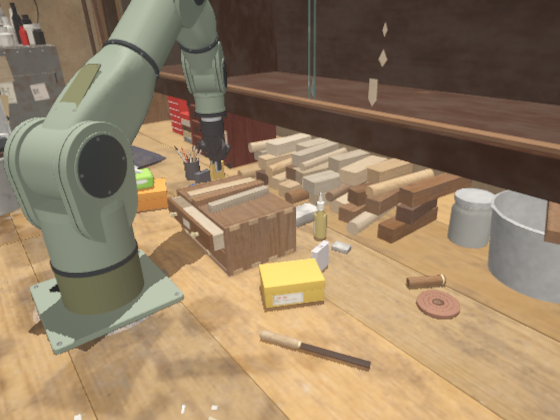

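```bash
python3 d.py 494.5 247.1 100 .30
python3 - <<'E'
from h import *
im=cv2.imread("pics/scene1.png");cv2.imwrite("pics/s1z.png",cv2.resize(im[110:210,160:260],None,fx=6,fy=6,interpolation=cv2.INTER_CUBIC))
E
```

```text
t 4.2 tcp [474.08 308.61  99.64] open 9.1 F [-0.4  0.  -0.9] joints [-0.52  0.88 -0.23  1.66  0.29  0.64  0.97]
tilt [ 6.e-04  1.e-04 -1.e+00] tool delta [ -1.26 -64.79  -0.35] dist 64.8 turn 0.001
```

View pics/s1z.png

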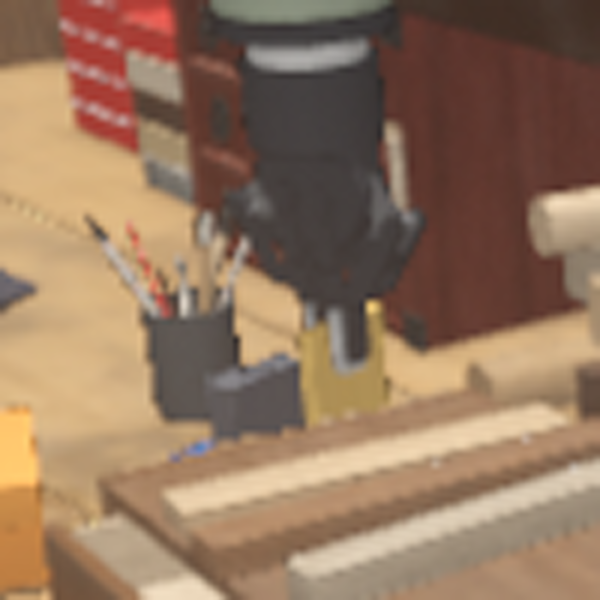

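>>> arm_command([
  {"x": -0.2,"y": -10.8,"z": 0,"turn": 0},
  {"x": -0.2,"y": -10.8,"z": 0,"turn": 0},
  {"x": -0.2,"y": -10.8,"z": 0,"turn": 0},
  {"x": -0.2,"y": -10.8,"z": 0,"turn": 0},
  {"x": -0.2,"y": -10.8,"z": 0,"turn": 0},
  {"x": -0.2,"y": -10.8,"z": 0,"turn": 0},
  {"x": 0,"y": 0,"z": 0,"turn": 0},
  {"x": 0,"y": 0,"z": 0,"turn": 0},
])

```text
time_s: 4.87
tcp_pos: [494.5, 246.6, 99.3]
tool_rot: [-0.0, -0.15, 0.989, 0.0]
force: [-0.0, 0.6, -1.7]
opening: 9.3
```

```bash
python3 d.py 494.5 247.1 66 .30
```

```text
t 4.87 tcp [494.53 246.6   99.29] open 9.3 F [-0.   0.6 -1.7] joints [-0.4   0.87 -0.24  1.71  0.32  0.61  1.05]
tilt [-0.  0. -1.] tool delta [-0.12  0.48 33.29] dist 33.3 turn 0.0001
```

>>> arm_command([
  {"x": -0.1,"y": 0.4,"z": 8,"turn": 0},
  {"x": 0,"y": 0,"z": 8,"turn": 0},
  {"x": 0,"y": 0,"z": 4,"turn": 0},
  {"x": 0,"y": 0,"z": 2,"turn": 0},
  {"x": 0,"y": 0,"z": 2,"turn": 0},
  {"x": 0,"y": 0,"z": 2,"turn": 0},
  {"x": 0,"y": 0,"z": 0,"turn": 0},
])

```text
time_s: 5.45
tcp_pos: [494.1, 247.7, 73.0]
tool_rot: [-0.0, -0.15, 0.989, -0.0]
force: [0.3, 0.3, -1.8]
opening: 9.4
```

```bash
python3 d.py 494.5 247.1 66 .30
```

```text
t 5.45 tcp [494.13 247.65  73.01] open 9.4 F [ 0.3  0.3 -1.8] joints [-0.41  0.91 -0.22  1.72  0.34  0.55  1.04]
tilt [-2.e-04 -2.e-04 -1.e+00] tool delta [-0.19 -0.64  7.01] dist 7.0 turn 0.0013
```

>>> arm_command([
  {"x": 0,"y": -0.4,"z": 2,"turn": 0},
  {"x": 0,"y": 0,"z": 2,"turn": 0},
  {"x": 0,"y": 0,"z": 2,"turn": 0},
  {"x": 0,"y": 0,"z": 2,"turn": 0},
  {"x": 0,"y": 0,"z": 0,"turn": 0},
  {"x": 0,"y": 0,"z": 0,"turn": 0},
])

```text
time_s: 5.95
tcp_pos: [494.2, 247.5, 65.1]
tool_rot: [-0.0, -0.15, 0.989, 0.0]
force: [-1.6, 4.6, -4.6]
opening: 9.2
```

```bash
python3 d.py 494.5 247.1 57 .30
```

```text
t 5.95 tcp [494.23 247.48  65.1 ] open 9.2 F [-1.6  4.6 -4.6] joints [-0.41  0.92 -0.21  1.72  0.34  0.53  1.04]
tilt [-3.e-04  3.e-04 -1.e+00] tool delta [-0.15 -0.44  8.1 ] dist 8.1 turn 0.0014
```

>>> arm_command([
  {"x": 0,"y": 0.4,"z": 1,"turn": 0},
  {"x": 0,"y": 0.2,"z": 2,"turn": 0},
  {"x": 0,"y": 0,"z": 0,"turn": 0},
  {"x": 0,"y": 0,"z": 0,"turn": 0},
])

```text
time_s: 6.28
tcp_pos: [494.1, 247.6, 62.1]
tool_rot: [-0.0, -0.15, 0.989, -0.0]
force: [-0.7, 1.5, -3.4]
opening: 9.3
```

```bash
python3 d.py 494.5 247.1 57 .30
```

```text
t 6.28 tcp [494.12 247.63  62.12] open 9.3 F [-0.7  1.5 -3.4] joints [-0.41  0.93 -0.21  1.72  0.34  0.53  1.03]
tilt [-3.e-04 -4.e-04 -1.e+00] tool delta [-0.21 -0.62  5.12] dist 5.2 turn 0.0012
```

>>> arm_command([
  {"x": 0,"y": 0.3,"z": 1.5,"turn": 0},
  {"x": 0,"y": 0,"z": 1.5,"turn": 0},
  {"x": 0,"y": 0,"z": 1,"turn": 0},
  {"x": 0,"y": 0,"z": 0,"turn": 0},
  {"x": 0,"y": 0,"z": 0,"turn": 0},
])

```text
time_s: 6.7
tcp_pos: [494.1, 247.8, 58.2]
tool_rot: [-0.0, -0.15, 0.989, -0.0]
force: [-0.7, -0.3, -1.4]
opening: 9.3
```

```bash
python3 d.py 494.5 247.1 57 .30
```

```text
t 6.7 tcp [494.08 247.82  58.19] open 9.3 F [-0.7 -0.3 -1.4] joints [-0.41  0.93 -0.21  1.73  0.34  0.52  1.03]
tilt [-2.e-04 -5.e-04 -1.e+00] tool delta [-0.18 -0.81  1.19] dist 1.5 turn 0.0011
```

Now down to contact, about 1.5 mm expected.

>>> arm_command([
  {"x": 0,"y": 0,"z": 0.7,"turn": 0},
  {"x": 0,"y": 0,"z": 0.7,"turn": 0},
  {"x": 0,"y": 0,"z": 0.6,"turn": 0},
  {"x": 0,"y": 0,"z": 0,"turn": 0},
  {"x": 0,"y": 0,"z": 0,"turn": 0},
])

```text
time_s: 7.12
tcp_pos: [494.1, 248.1, 56.7]
tool_rot: [0.0, -0.15, 0.989, -0.0]
force: [-2.2, -0.4, 6.7]
opening: 9.4
```

```bash
python3 d.py 494.5 247.1 57 .30
```

```text
t 7.12 tcp [494.14 248.06  56.65] open 9.4 F [-2.2 -0.4  6.7] joints [-0.42  0.94 -0.21  1.73  0.34  0.51  1.03]
tilt [ 3.e-04 -1.e-04 -1.e+00] tool delta [-0.06 -1.02 -0.35] dist 1.1 turn 0.0012
```

>>> arm_command([
  {"x": 0,"y": 0,"z": 0,"turn": 0},
  {"x": 0,"y": 0,"z": 0,"turn": 0},
  {"x": 0,"y": 0,"z": 0,"turn": 0},
  {"x": 0,"y": 0,"z": -1,"turn": 0},
], gripper=0.4)

```text
time_s: 7.45
tcp_pos: [494.0, 248.0, 57.2]
tool_rot: [-0.0, -0.15, 0.989, -0.0]
force: [-0.5, 0.4, 0.1]
opening: 34.3
```

```bash
python3 d.py 494.5 247.1 200 .30
```

```text
t 7.45 tcp [494.01 248.02  57.15] open 34.3 F [-0.5  0.4  0.1] joints [-0.42  0.94 -0.21  1.73  0.34  0.52  1.03]
tilt [-3.e-04 -2.e-04 -1.e+00] tool delta [  -0.15   -1.04 -142.85] dist 142.9 turn 0.0012
```

Lift to about z 220.

>>> arm_command([
  {"x": 0,"y": 0,"z": -10,"turn": 0},
  {"x": 0,"y": 0,"z": -20,"turn": 0},
  {"x": 0,"y": 0,"z": -25,"turn": 0},
  {"x": 0,"y": 0,"z": -30,"turn": 0},
  {"x": 0,"y": 0,"z": -30,"turn": 0},
  {"x": 0,"y": 0,"z": -30,"turn": 0},
  {"x": 0,"y": 0,"z": -18,"turn": 0},
])

```text
time_s: 8.03
tcp_pos: [494.4, 248.3, 224.1]
tool_rot: [0.001, -0.15, 0.989, 0.001]
force: [0.1, 0.6, -0.3]
opening: 34.0
```

```bash
python3 - <<'E'
from h import *
for n in("top","scene"):
    im=cams.get_image(n);cv2.imwrite(f"pics/{n}2.png",im)
t=cv2.imread("pics/top2.png")
cv2.imwrite("pics/t2z.png",cv2.resize(t[170:260,110:230],None,fx=6,fy=6,interpolation=cv2.INTER_CUBIC))
t=cv2.imread("pics/scene2.png")
cv2.imwrite("pics/s2z.png",cv2.resize(t[110:210,160:260],None,fx=6,fy=6,interpolation=cv2.INTER_CUBIC))
E
python3 d.py 436.4 -238.2 220 .306
```

```text
t 8.13 tcp [494.87 248.58 223.83] open 33.9 F [-0.5  0.1 -1. ] joints [-0.36  0.69 -0.31  1.58  0.25  0.91  1.12]
tilt [ 0.0043  0.0024 -1.    ] tool delta [ 200.18 -447.56    2.44] dist 490.3 turn -0.005
```

View pics/t2z.png

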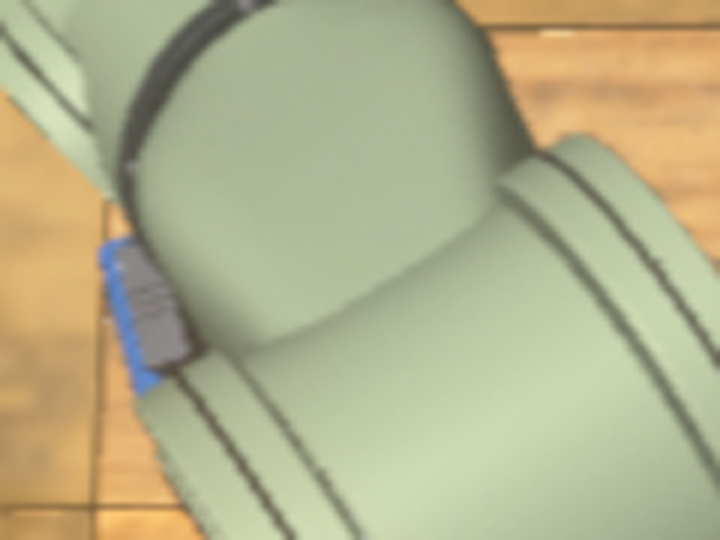

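View pics/s2z.png

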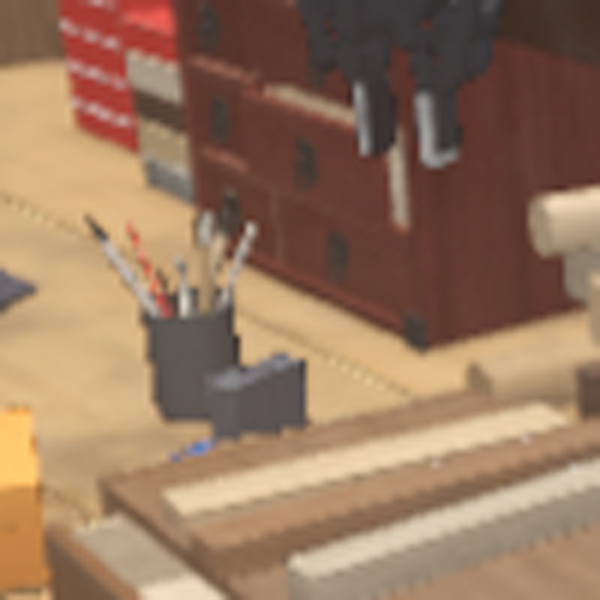

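>>> arm_command([
  {"x": 12.5,"y": -28,"z": 0,"turn": 0},
  {"x": 12.5,"y": -28,"z": 0,"turn": 0},
  {"x": 12.5,"y": -28,"z": 0,"turn": 0},
  {"x": 12.5,"y": -28,"z": 0,"turn": 0},
  {"x": 12.5,"y": -28,"z": 0,"turn": 0},
  {"x": 12.5,"y": -28,"z": 0,"turn": 0},
  {"x": 12.5,"y": -28,"z": 0,"turn": 0},
  {"x": 12.5,"y": -28,"z": 0,"turn": 0},
])

```text
time_s: 8.8
tcp_pos: [464.3, 3.1, 220.3]
tool_rot: [-0.0, -0.15, 0.989, -0.0]
force: [0.3, 0.3, -0.6]
opening: 34.1
```

```bash
python3 d.py 436.4 -238.2 220 .306;python3 - <<'E'
from h import *
t=cams.get_image("top");cv2.imwrite("pics/top3.png",t)
cv2.imwrite("pics/t3z.png",cv2.resize(t[170:260,110:230],None,fx=6,fy=6,interpolation=cv2.INTER_CUBIC))
E
```

```text
t 8.8 tcp [464.34   3.08 220.33] open 34.1 F [ 0.3  0.3 -0.6] joints [ 0.13  0.58 -0.35  1.88  0.28  0.73  1.49]
tilt [-4.e-04 -2.e-04 -1.e+00] tool delta [  98.31 -222.1     0.4 ] dist 242.9 turn -0.0046
```

View pics/t3z.png

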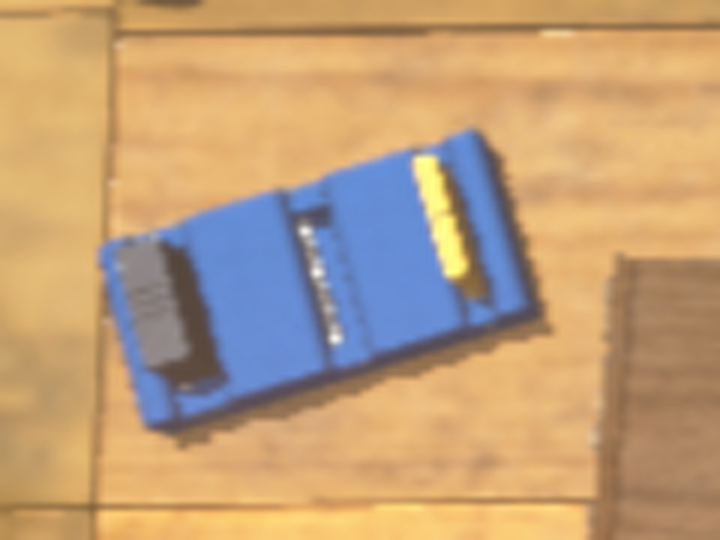

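Run:
```python
from m import *
im=cv2.imread("pics/top3.png");hsv=cv2.cvtColor(im,cv2.COLOR_BGR2HSV);H,S,V=[hsv[...,i].astype(int) for i in range(3)]
br=(H>=18)&(H<=32)&(V>185);br[:,:176]=0;br[:,192:]=0;br[:193]=0;br[220:]=0
n,l,s,_=cv2.connectedComponentsWithStats(br.astype(np.uint8));k=1+np.argmax(s[1:,4]);print(s[k])
for z in (74,84): print(z,mom("top",l==k,z),rect("top",l==k,z)[:3])
print(rackfit(im)[0])
```

```text
[179 196   9  20  85]
74 (array([497.16403977, 248.92313318]), array([60.25585048, 11.45199081]), np.float64(0.31164803078744174), 85) ((497.20654296875, 249.00474548339844), (59.586700439453125, 11.25497817993164), 17.46473503112793)
84 (array([495.31663223, 246.96314164]), array([59.79416226, 11.36424415]), np.float64(0.31164803078744174), 85) ((495.3587646484375, 247.04412841796875), (59.130126953125, 11.16872787475586), 17.46477699279785)
((473.5937805175781, 316.39776611328125), (91.0750732421875, 185.79266357421875), 17.02410888671875)
```

>>> arm_command([
  {"x": 12.3,"y": -27.8,"z": 0,"turn": 0},
  {"x": 12.3,"y": -27.8,"z": 0,"turn": 0},
  {"x": 12.3,"y": -27.8,"z": 0,"turn": 0},
  {"x": 12.3,"y": -27.8,"z": 0,"turn": 0},
  {"x": 12.3,"y": -27.8,"z": 0,"turn": 0},
  {"x": 12.3,"y": -27.8,"z": 0,"turn": 0},
  {"x": 12.3,"y": -27.8,"z": 0,"turn": 0},
  {"x": 12.3,"y": -27.8,"z": 0,"turn": 0},
], gripper=0.6)

```text
time_s: 9.52
tcp_pos: [436.5, -238.4, 220.3]
tool_rot: [-0.0, -0.15, 0.989, 0.0]
force: [1.6, 0.3, 0.5]
opening: 51.2
```

>>> arm_command([
  {"x": 0,"y": 0,"z": 10,"turn": -0.005},
  {"x": 0,"y": 0,"z": 20,"turn": 0},
  {"x": 0,"y": 0,"z": 20,"turn": 0},
  {"x": 0,"y": 0,"z": 20,"turn": 0},
  {"x": 0,"y": 0,"z": 10,"turn": 0},
  {"x": 0,"y": 0,"z": 0,"turn": 0},
])

```text
time_s: 10.02
tcp_pos: [436.3, -236.5, 138.6]
tool_rot: [-0.001, -0.153, 0.988, 0.001]
force: [0.3, 0.4, -0.1]
opening: 51.3
```

```bash
python3 d.py 436.4 -238.2 34 .306;python3 - <<'E'
from h import *
t=cams.get_image("scene");cv2.imwrite("pics/scene4.png",t)
cv2.imwrite("pics/s4z.png",cv2.resize(t[180:320,240:370],None,fx=4.2,fy=4.2,interpolation=cv2.INTER_CUBIC))
E
```

```text
t 10.02 tcp [ 436.26 -236.46  138.6 ] open 51.3 F [ 0.3  0.4 -0.1] joints [ 0.61  0.75 -0.32  1.87  0.4   0.59  1.91]
tilt [-0.0029  0.0014 -1.    ] tool delta [  0.15  -1.93 104.6 ] dist 104.6 turn 0.0005
```

View pics/s4z.png

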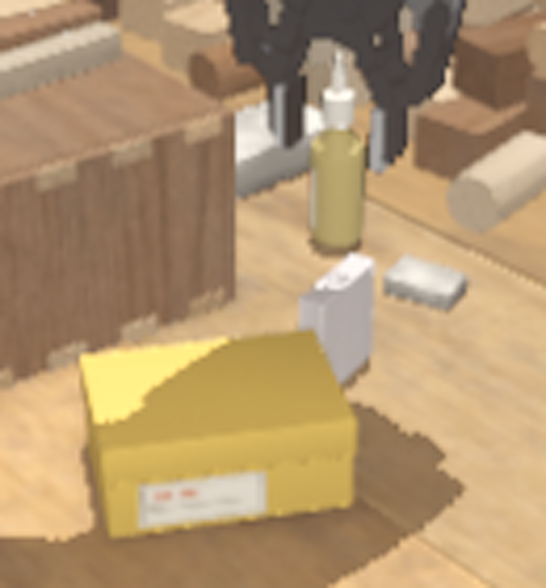

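>>> arm_command([
  {"x": 0,"y": -0.5,"z": 15,"turn": 0},
  {"x": 0,"y": -0.5,"z": 20,"turn": 0},
  {"x": 0,"y": 0,"z": 20,"turn": 0},
  {"x": 0,"y": 0,"z": 5,"turn": 0},
  {"x": 0,"y": 0,"z": 0,"turn": 0},
  {"x": 0,"y": 0,"z": 0,"turn": 0},
])

```text
time_s: 10.57
tcp_pos: [437.7, -238.1, 81.4]
tool_rot: [0.0, -0.153, 0.988, -0.0]
force: [-0.0, -0.5, -0.8]
opening: 51.5
```

```bash
python3 d.py 436.4 -238.2 38 .306
```

```text
t 10.57 tcp [ 437.7  -238.12   81.35] open 51.5 F [-0.  -0.5 -0.8] joints [ 0.57  0.85 -0.25  1.91  0.46  0.44  1.86]
tilt [ 6.e-04 -4.e-04 -1.e+00] tool delta [ 1.29  0.34 43.35] dist 43.4 turn 0.0002
```

>>> arm_command([
  {"x": 1.2,"y": 0.3,"z": 10,"turn": 0},
  {"x": 0,"y": 0,"z": 15,"turn": 0},
  {"x": 0,"y": 0,"z": 10,"turn": 0},
  {"x": 0,"y": 0,"z": 6,"turn": 0},
  {"x": 0,"y": 0,"z": 2.5,"turn": 0},
  {"x": 0,"y": 0,"z": 0,"turn": 0},
  {"x": 0,"y": 0,"z": 0,"turn": 0},
])

```text
time_s: 11.15
tcp_pos: [436.3, -238.2, 37.3]
tool_rot: [0.0, -0.152, 0.988, -0.0]
force: [0.0, 0.1, -0.1]
opening: 51.1
```

>>> arm_command([
  {"x": 0,"y": 0,"z": 0,"turn": 0},
  {"x": 0,"y": 0,"z": 0,"turn": 0},
  {"x": 0,"y": 0,"z": 0,"turn": 0},
], gripper=0.3, grip_force=20)

```text
time_s: 11.4
tcp_pos: [436.2, -238.2, 37.1]
tool_rot: [0.0, -0.152, 0.988, -0.0]
force: [0.8, 0.6, 0.2]
opening: 25.8
```

```bash
python3 d.py 436.4 -238.2 38 .306
```

```text
t 11.4 tcp [ 436.24 -238.22   37.14] open 25.8 F [0.8 0.6 0.2] joints [ 0.54  0.93 -0.19  1.93  0.5   0.32  1.83]
tilt [ 4.e-04 -3.e-04 -1.e+00] tool delta [-0.16 -0.03 -0.86] dist 0.9 turn 0.0002
```

>>> arm_command([
  {"x": 0,"y": 0,"z": 0,"turn": 0},
  {"x": 0,"y": 0,"z": 0,"turn": 0},
  {"x": 0,"y": 0,"z": 0,"turn": 0},
  {"x": 0,"y": 0,"z": 0,"turn": 0},
], gripper=0.0)

```text
time_s: 11.73
tcp_pos: [436.2, -238.2, 37.1]
tool_rot: [0.0, -0.152, 0.988, -0.0]
force: [-1.5, -0.1, 6.0]
opening: 16.2
```

>>> arm_command([
  {"x": 0,"y": 0,"z": 0,"turn": 0},
  {"x": 0,"y": 0,"z": 0,"turn": 0},
  {"x": 0,"y": 0,"z": -5,"turn": 0},
  {"x": 0,"y": 0,"z": -10,"turn": 0},
  {"x": 0,"y": 0,"z": -15,"turn": 0},
  {"x": 0,"y": 0,"z": -15,"turn": 0},
  {"x": 0,"y": 0,"z": -10,"turn": 0},
  {"x": 0,"y": 0,"z": 0,"turn": 0},
], grip_force=45)

```text
time_s: 12.4
tcp_pos: [436.7, -238.5, 94.1]
tool_rot: [0.001, -0.152, 0.988, -0.001]
force: [0.2, 0.5, -1.9]
opening: 15.0
```

```bash
python3 d.py 475 309 220 .30;python3 - <<'E'
from h import *
t=cams.get_image("scene");cv2.imwrite("pics/scene5.png",t)
cv2.imwrite("pics/s5z.png",cv2.resize(t[180:320,240:370],None,fx=4.2,fy=4.2,interpolation=cv2.INTER_CUBIC))
E
```

```text
t 12.4 tcp [ 436.69 -238.53   94.07] open 15.0 F [ 0.2  0.5 -1.9] joints [ 0.58  0.83 -0.27  1.91  0.45  0.46  1.87]
tilt [ 0.0024 -0.0012 -1.    ] tool delta [-201.67  510.34 -126.52] dist 563.1 turn 0.0059
```

View pics/s5z.png

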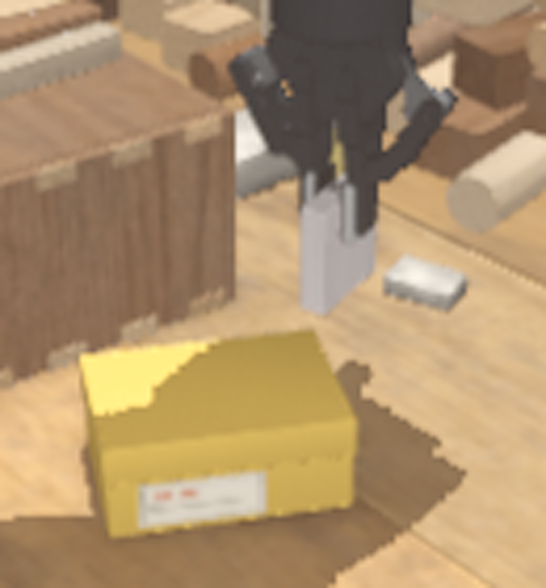

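>>> arm_command([
  {"x": 0,"y": 0,"z": -15,"turn": 0.006},
  {"x": 0,"y": 0,"z": -20,"turn": 0},
  {"x": 0,"y": 0,"z": -25,"turn": 0},
  {"x": 0,"y": 0,"z": -25,"turn": 0},
  {"x": 0,"y": 0,"z": -25,"turn": 0},
  {"x": 0,"y": 0,"z": -15,"turn": 0},
  {"x": 0,"y": 0,"z": -5,"turn": 0},
  {"x": 0,"y": 0,"z": 0,"turn": 0},
])

```text
time_s: 13.12
tcp_pos: [436.2, -238.3, 222.0]
tool_rot: [0.0, -0.149, 0.989, -0.0]
force: [0.1, -0.3, -2.6]
opening: 15.2
```

```bash
python3 d.py 475.6 310 225 .30
```

```text
t 13.12 tcp [ 436.2  -238.3   222.03] open 15.2 F [ 0.1 -0.3 -2.6] joints [ 0.66  0.62 -0.4   1.77  0.32  0.81  1.98]
tilt [ 6.e-04 -6.e-04 -1.e+00] tool delta [-199.64  512.18   -3.28] dist 549.7 turn -0.0001
```

>>> arm_command([
  {"x": -10,"y": 25.6,"z": -3,"turn": 0},
  {"x": -10,"y": 25.6,"z": 0,"turn": 0},
  {"x": -10,"y": 25.6,"z": 0,"turn": 0},
  {"x": -10,"y": 25.6,"z": 0,"turn": 0},
  {"x": -10,"y": 25.6,"z": 0,"turn": 0},
  {"x": -10,"y": 25.6,"z": 0,"turn": 0},
  {"x": -10,"y": 25.6,"z": 0,"turn": 0},
  {"x": -10,"y": 25.6,"z": 0,"turn": 0},
])

```text
time_s: 13.78
tcp_pos: [451.4, -17.6, 223.4]
tool_rot: [-0.001, -0.15, 0.989, 0.0]
force: [1.1, -0.5, -1.8]
opening: 14.7
```

>>> arm_command([
  {"x": -10,"y": 25.6,"z": 0,"turn": 0},
  {"x": -10,"y": 25.6,"z": 0,"turn": 0},
  {"x": -10,"y": 25.6,"z": 0,"turn": 0},
  {"x": -10,"y": 25.6,"z": 0,"turn": 0},
  {"x": -10,"y": 25.6,"z": 0,"turn": 0},
  {"x": -10,"y": 25.6,"z": 0,"turn": 0},
  {"x": -10,"y": 25.6,"z": 0,"turn": 0},
  {"x": -10,"y": 25.6,"z": 0,"turn": 0},
])

```text
time_s: 14.45
tcp_pos: [467.3, 201.6, 223.1]
tool_rot: [-0.001, -0.15, 0.989, -0.001]
force: [0.6, -0.6, -2.1]
opening: 15.5
```

>>> arm_command([
  {"x": -10,"y": 25.6,"z": 0,"turn": 0},
  {"x": -10,"y": 25.6,"z": 0,"turn": 0},
  {"x": -10,"y": 25.6,"z": 0,"turn": 0},
  {"x": -10,"y": 25.6,"z": 0,"turn": 0},
  {"x": 0,"y": 0,"z": 0,"turn": 0},
  {"x": 0,"y": 0,"z": 0,"turn": 0},
])

```text
time_s: 14.95
tcp_pos: [475.0, 311.0, 222.7]
tool_rot: [-0.001, -0.151, 0.989, -0.001]
force: [-0.1, -0.9, -1.1]
opening: 15.3
```

```bash
python3 d.py 475.6 310 100 .30
```

```text
t 14.95 tcp [474.99 311.   222.73] open 15.3 F [-0.1 -0.9 -1.1] joints [-0.48  0.72 -0.31  1.52  0.25  0.95  1.01]
tilt [-0.002  -0.0016 -1.    ] tool delta [ -0.58  -1.03 122.73] dist 122.7 turn 0.0022
```

>>> arm_command([
  {"x": 0,"y": 0,"z": 15,"turn": 0},
  {"x": 0,"y": 0,"z": 25,"turn": 0},
  {"x": 0,"y": 0,"z": 25,"turn": 0},
  {"x": 0,"y": 0,"z": 25,"turn": 0},
  {"x": 0,"y": 0,"z": 20,"turn": 0},
  {"x": 0,"y": 0,"z": 10,"turn": 0},
  {"x": 0,"y": 0,"z": 0,"turn": 0},
  {"x": 0,"y": 0,"z": 0,"turn": 0},
])

```text
time_s: 15.62
tcp_pos: [475.8, 309.7, 104.9]
tool_rot: [-0.0, -0.149, 0.989, -0.0]
force: [-0.0, 0.4, -1.8]
opening: 15.1
```

```bash
python3 d.py 475.6 310 82 .30
```

```text
t 15.62 tcp [475.84 309.69 104.87] open 15.1 F [-0.   0.4 -1.8] joints [-0.51  0.88 -0.25  1.64  0.32  0.66  0.95]
tilt [-4.e-04 -6.e-04 -1.e+00] tool delta [ 0.12  0.38 22.87] dist 22.9 turn -0.0002
```

>>> arm_command([
  {"x": 0,"y": 0.3,"z": 8,"turn": 0},
  {"x": 0,"y": 0,"z": 10,"turn": 0},
  {"x": 0,"y": 0,"z": 6,"turn": 0},
  {"x": 0,"y": 0,"z": 3,"turn": 0},
  {"x": 0,"y": 0,"z": 2,"turn": 0},
  {"x": 0,"y": 0,"z": 0,"turn": 0},
  {"x": 0,"y": 0,"z": 0,"turn": 0},
])

```text
time_s: 16.2
tcp_pos: [475.7, 310.5, 75.9]
tool_rot: [0.0, -0.15, 0.989, -0.0]
force: [-0.3, 1.5, -1.5]
opening: 14.9
```

```bash
python3 d.py 475.6 310 57.1 .30
```

```text
t 16.2 tcp [475.74 310.45  75.92] open 14.9 F [-0.3  1.5 -1.5] joints [-0.52  0.92 -0.23  1.66  0.33  0.6   0.93]
tilt [ 1.e-04  0.e+00 -1.e+00] tool delta [ 0.27 -0.39 18.82] dist 18.8 turn 0.0002
```

>>> arm_command([
  {"x": 0,"y": -0.1,"z": 2,"turn": 0},
  {"x": 0,"y": 0,"z": 2,"turn": 0},
  {"x": 0,"y": 0,"z": 2,"turn": 0},
  {"x": 0,"y": 0,"z": 0,"turn": 0},
  {"x": 0,"y": 0,"z": 0,"turn": 0},
])

```text
time_s: 16.62
tcp_pos: [475.7, 310.3, 69.7]
tool_rot: [-0.0, -0.15, 0.989, -0.0]
force: [1.0, 0.0, -1.9]
opening: 15.2
```

```bash
python3 d.py 475.6 310 57.1 .30
```

```text
t 16.62 tcp [475.66 310.3   69.68] open 15.2 F [ 1.   0.  -1.9] joints [-0.52  0.93 -0.23  1.66  0.34  0.59  0.93]
tilt [-2.e-04 -2.e-04 -1.e+00] tool delta [ 0.14 -0.27 12.58] dist 12.6 turn 0.0003
```

No contact force; continue.

>>> arm_command([
  {"x": 0,"y": 0,"z": 2,"turn": 0},
  {"x": 0,"y": 0,"z": 2,"turn": 0},
  {"x": 0,"y": 0,"z": 2,"turn": 0},
  {"x": 0,"y": 0,"z": 2,"turn": 0},
  {"x": 0,"y": 0,"z": 0,"turn": 0},
  {"x": 0,"y": 0,"z": 0,"turn": 0},
])

```text
time_s: 17.12
tcp_pos: [475.7, 310.3, 61.6]
tool_rot: [-0.0, -0.15, 0.989, -0.0]
force: [-0.0, 0.8, -2.7]
opening: 15.4
```

```bash
python3 d.py 475.6 310 57.1 .30
```

```text
t 17.12 tcp [475.66 310.3   61.65] open 15.4 F [-0.   0.8 -2.7] joints [-0.52  0.94 -0.22  1.67  0.34  0.57  0.93]
tilt [-2.e-04 -1.e-04 -1.e+00] tool delta [ 0.14 -0.27  4.55] dist 4.6 turn 0.0002
```

>>> arm_command([
  {"x": 0,"y": 0,"z": 1.5,"turn": 0},
  {"x": 0,"y": 0,"z": 1.5,"turn": 0},
  {"x": 0,"y": 0,"z": 1,"turn": 0},
  {"x": 0,"y": 0,"z": 1,"turn": 0},
  {"x": 0,"y": 0,"z": 0,"turn": 0},
  {"x": 0,"y": 0,"z": 0,"turn": 0},
])

```text
time_s: 17.62
tcp_pos: [475.7, 310.4, 57.1]
tool_rot: [0.0, -0.15, 0.989, -0.0]
force: [-2.5, -1.3, 7.2]
opening: 15.1
```

```bash
python3 d.py 475.6 310 57.1 .30
```

```text
t 17.62 tcp [475.72 310.36  57.13] open 15.1 F [-2.5 -1.3  7.2] joints [-0.52  0.95 -0.22  1.67  0.34  0.56  0.93]
tilt [ 2.e-04 -0.e+00 -1.e+00] tool delta [ 0.22 -0.31  0.03] dist 0.4 turn 0.0002
```

Contact at the expected height 57.1. Release, withdraw, and move aside.

>>> arm_command([
  {"x": 0,"y": 0,"z": 0,"turn": 0},
  {"x": 0,"y": 0,"z": 0,"turn": 0},
  {"x": 0,"y": 0,"z": 0,"turn": 0},
  {"x": 0,"y": 0,"z": -1,"turn": 0},
], gripper=0.45)

```text
time_s: 17.95
tcp_pos: [475.7, 310.2, 57.6]
tool_rot: [-0.0, -0.15, 0.989, -0.0]
force: [-0.6, 0.3, 0.0]
opening: 38.7
```

>>> arm_command([
  {"x": 0,"y": 0,"z": -8,"turn": 0},
  {"x": 0,"y": 0,"z": -15,"turn": 0},
  {"x": 0,"y": 0,"z": -25,"turn": 0},
  {"x": 0,"y": 0,"z": -30,"turn": 0},
  {"x": 0,"y": 0,"z": -30,"turn": 0},
  {"x": 0,"y": 0,"z": -30,"turn": 0},
  {"x": 0,"y": 0,"z": -25,"turn": 0},
  {"x": 0,"y": 0,"z": -5,"turn": 0},
])

```text
time_s: 18.62
tcp_pos: [476.5, 311.1, 230.3]
tool_rot: [0.002, -0.149, 0.989, 0.001]
force: [0.0, 1.2, 0.6]
opening: 38.4
```

>>> arm_command([
  {"x": 9,"y": -28,"z": 0,"turn": 0},
  {"x": 9,"y": -28,"z": 0,"turn": 0},
  {"x": 9,"y": -28,"z": 0,"turn": 0},
  {"x": 9,"y": -28,"z": 0,"turn": 0},
  {"x": 9,"y": -28,"z": 0,"turn": 0},
  {"x": 9,"y": -28,"z": 0,"turn": 0},
  {"x": 9,"y": -28,"z": 0,"turn": 0},
  {"x": 9,"y": -28,"z": 0,"turn": 0},
])

```text
time_s: 19.28
tcp_pos: [472.8, 73.6, 226.0]
tool_rot: [-0.0, -0.15, 0.989, -0.0]
force: [0.8, 0.3, 0.6]
opening: 38.2
```

>>> arm_command([
  {"x": 9,"y": -28,"z": 0,"turn": 0},
  {"x": 9,"y": -28,"z": 0,"turn": 0},
  {"x": 9,"y": -28,"z": 0,"turn": 0},
  {"x": 0,"y": 0,"z": 0,"turn": 0},
  {"x": 0,"y": 0,"z": 0,"turn": 0},
])

```text
time_s: 19.7
tcp_pos: [472.1, -14.4, 226.0]
tool_rot: [-0.0, -0.148, 0.989, -0.0]
force: [1.1, 0.6, -0.4]
opening: 38.6
```

```bash
python3 d.py 475.6 310 57.1 .30
python3 - <<'E'
from h import *
for n in("top","scene"):
    cv2.imwrite(f"pics/{n}6.png",cams.get_image(n))
t=cv2.imread("pics/top6.png")
cv2.imwrite("pics/t6z.png",cv2.resize(t[170:260,110:230],None,fx=6,fy=6,interpolation=cv2.INTER_CUBIC))
E
```

```text
t 19.7 tcp [472.07 -14.38 225.95] open 38.6 F [ 1.1  0.6 -0.4] joints [ 0.18  0.58 -0.37  1.85  0.29  0.77  1.52]
tilt [-0.e+00 -3.e-04 -1.e+00] tool delta [-98.5  309.13 168.75] dist 365.7 turn -0.0024
```

View pics/t6z.png

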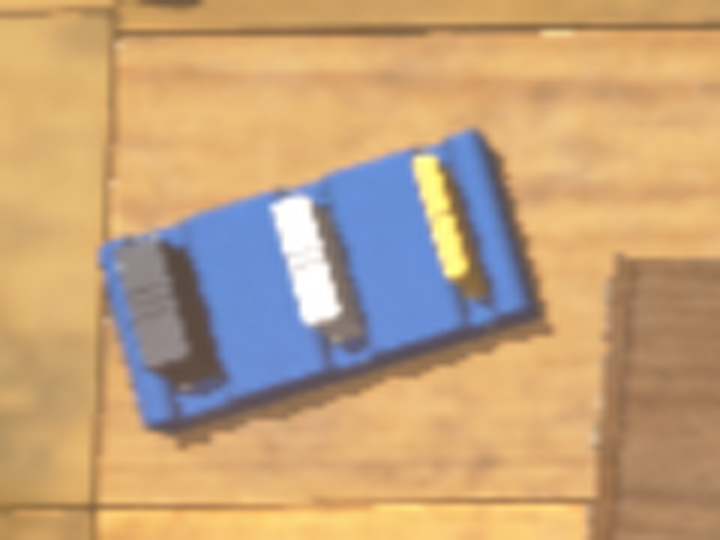

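View pics/scene6.png

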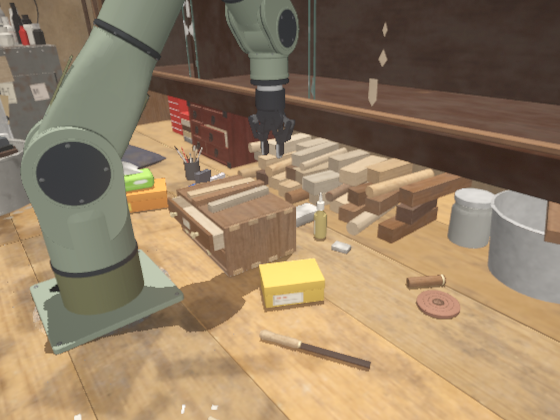

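View pics/top6.png

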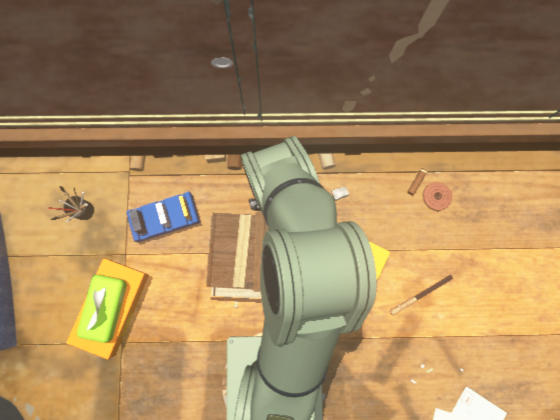

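Run:
```python
from h import *
im=cv2.imread("pics/top6.png");hsv=cv2.cvtColor(im,cv2.COLOR_BGR2HSV);H,S,V=[hsv[...,i].astype(int) for i in range(3)]
def loc(m): d=m-np.array([473.6,316.4]);return d@[.9553,.2955],d@[-.2955,.9553]
def big(b,u0,u1,v0,v1):
    r=np.zeros_like(b);r[v0:v1,u0:u1]=b[v0:v1,u0:u1]
    n,l,s,_=cv2.connectedComponentsWithStats(r.astype(np.uint8));k=1+np.argmax(s[1:,4]);return l==k
for nm,b in(("brass",big((H>=18)&(H<=32)&(V>185),176,192,193,220)),("pale",big((S<60)&(V>190),152,172,198,228)),("dark",big((S<40)&(V>110)&(V<160),127,143,205,236))):
    m,e,a,n=mom("top",b,84);print(nm,m.round(1),e.round(1),round(a,3),n,"local",np.round(loc(m),1))
a=cv2.imread("pics/top0.png").astype(int)
d=np.abs(im.astype(int)-a).max(2)
for n,(u,v) in {"stone":(341,193),"dowel":(417,182),"whet":(271,188),"yellowbox":(385,255)}.items(): print(n,d[v-8:v+8,u-8:u+8].mean().round(1))
s0=cv2.imread("pics/scene0.png").astype(int);s6=cv2.imread("pics/scene6.png").astype(int);d=np.abs(s0-s6).max(2)
for n,(u,v,w,h) in {"bottle":(310,195,20,48),"stone":(330,238,25,16),"dowel":(405,272,42,20),"whet":(293,203,24,22)}.items(): print(n,d[v:v+h,u:u+w].mean().round(1))
```

```text
brass [495.3 247. ] [59.8 11.4] 0.312 85 local [  0.2 -72.8]
pale [475.8 309.4] [61.9 17.8] 0.297 139 local [ 0.1 -7.3]
dark [455.9 379.3] [59.3 21.2] 0.287 162 local [ 1.7 65.3]
stone 6.9
dowel 5.3
whet 109.4
yellowbox 5.0
bottle 5.4
stone 3.9
dowel 3.8
whet 3.7
```

```bash
python3 -c "
from rig import workorder;print(workorder.close_job())"
```

```text
the job is handed in; nothing more can be done
None
```

I moved the brass plate to the narrow slot, then stood the pale plate in the middle slot, and handed the job in at about 20 s. The gripper was empty, over the drawer chest and clear of everything.

- **Seating:** Both plates met resistance (7 N or less) at the height expected for the metal shoulders, with tool-tip heights of 56.7 mm for brass and 57.1 mm for pale.
- **Last top view:** With all three tops taken at 84 mm, the plates measure -72.8, -7.3 and +65.3 mm across the rack. The nominal slot positions are -72, -7 and +66 mm. The offset is about the same for all three, so it looks like calibration error. The yaws agree with the rack's 0.30 rad to within about 0.013 rad.
- **Other things on the bench:** The stones, bottle and dowel look unchanged between the first and last scene pictures. In the last top view the arm hid the whetstone, so only the scene picture covers it.
- **Weaker check:** How level the tops are rests mainly on the contact heights. The top camera shows height only weakly, and the chest hides brass in its slot from the scene camera.
- **During insertion:** Brass brushed the side of its slot at about 5 N, and shifting it about 1 mm cleared that.

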